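# Slide the mill spacer along the fence into the corner pocket

## Task

With the fingertips, and without picking it up, push the round steel spacer across the setting board until it touches the long fence well before the pocket; then, keeping it against the fence, slide it along into the corner pocket until it sits fully home against both the fence and the end stop. Let go of it and leave the square spacer, the cup and the jar where they are.

Things in the scene. Friction and masses are not known exactly. Their poses are not given: they have to be found in the camera images.
- board: White plastic setting board, 205 x 320 mm (x by y), top face 10 mm above the table, fixed. Origin: on its underside, midway along y, 90 mm from the fence-side edge and 115 mm from the other; x points to the fence, y along the fence towards the corner pocket, z up. Along its far long edge an aluminium fence, inner face at x = +75 mm. Fence, end stop and lip are 12 mm high (tops 22 mm above the table).
- pocket (a point): Centre of the disc's underside when fully home in the corner pocket, touching fence and end stop: at (50, 120, 10) mm in the board's frame, same axes. The end stop crosses the y-positive end of the board, inner face at y = +145 mm, x = 9 to 87 mm. The pocket between fence and lip is 54 mm wide, 34 mm deep, open to negative y; the disc at home sticks 16 mm out of it.
- lip (a point): Top of the rounded nose (6 mm radius) of the lip, at (15, 111, 22) mm in the board's frame: a short aluminium bar, 12 mm thick, parallel to the fence, running from this nose to the end stop; its inner face is at x = +21 mm.
- disc: Loose ROUND steel spacer, a disc of 50 mm diameter and 16 mm thick, about 0.2 kg, with a small 10 mm centre-bore mark on top; lies flat on the board. Origin: centre of its underside, z up. It starts 75 to 100 mm clear of the fence (rim to fence) and its centre 110 to 240 mm before its home position along the fence. Slides easily (friction about 0.25 on board and fence).
- square: Loose SQUARE steel spacer, 44 x 44 x 16 mm, about 0.2 kg, same finish; lies flat on the board beside the disc, either farther from the pocket than the disc or nearer to it (at least 70 mm clear of the fence). Not to be moved. Origin: centre of its underside.
- cup: Small empty steel prep cup, 58 mm diameter, 29 mm high, standing on the table to the right of the board. Not to be moved. Origin: centre of its underside.
- jar: Small spice jar with a yellow cap, 45 mm diameter, 100 mm high, standing on the table to the right of the board's far end. Not to be moved. Origin: centre of its underside.
Things that resemble listed ones, but are neither listed nor needed, are in the scene too. What is shaped like the disc but brown or red is not meant.

How it is judged (in metres and radians):
On the way, in this order (a step that is already met when the one before it is completed fails the run):
1. the disc has been pushed against the fence (gap under 3 mm) while still at least 60 mm before its home position (x of disc in the frame of pocket above -0.003 m and y of disc in the frame of pocket below -0.06 m), for 0.05 s.
2. the disc, still at the fence (gap under 6 mm), is sliding along it and is 15 to 55 mm before its home position (x of disc in the frame of pocket above -0.006 m and y of disc in the frame of pocket between -0.055 and -0.015 m), for 0.02 s.
At the end, for the whole second after the job is handed in: The round spacer lies flat and at rest in the corner pocket, its centre within 3 mm of the point where it touches both fence and end stop; the square spacer is within 12 mm, the cup and the jar within 15 mm of where they started (horizontal distance between disc and pocket below 0.003 m and z of disc in the frame of pocket between -0.002 and 0.002 m and angle between disc's own z axis and vertical below 0.05 rad and linear speed of disc below 0.01 m/s and not (distance of square from where it was at the start of the episode above 0.012 m) and not (distance of cup from where it was at the start of the episode above 0.015 m) and not (distance of jar from where it was at the start of the episode above 0.015 m)).
It fails at once if the disc is lifted off the board (more than 6 mm) or tipped (more than 0.3 rad) (z of disc in the frame of pocket above 0.006 m or angle between disc's own z axis and vertical above 0.3 rad).
It fails at once if the disc comes into the last 55 mm before its home position while more than 10 mm away from the fence (y of disc in the frame of pocket above -0.055 m and x of disc in the frame of pocket below -0.01 m).
It fails at once if the square spacer is moved by more than 12 mm (distance of square from where it was at the start of the episode above 0.012 m).
It fails at once if the cup or the jar is moved by more than 15 mm (distance of any of cup, jar from where it was at the start of the episode above 0.015 m).
It also fails if it takes over 53 s, if anything falls off the work surface, if the arm or the gripper's body presses on something with over 40 N, if the wrist force passes 120 N, or if a joint passes its speed limit or range.

## Robot

A 6-joint arm with a two-finger parallel gripper is mounted at the origin on a cart in front of the work surface, level with it; the furniture and walls round the work are solid. World frame = base frame: x ahead of the robot, y to its left, z up, the work surface at z = 0. Lengths are in mm, angles in degrees, forces in N, time in s.
With the tool pointing down it reaches from about 300 to 850 mm from the base axis. Payload 4.2 kg.
Tool frame: the origin (TCP) lies at the very end of the fingers, on their centre line; the grasp point (between the pads) lies 19 mm behind it (hold_point_z is the z of the grasp point in the tool frame, in mm); z points along the fingers, y is the direction in which the jaws open and shut (so a half turn about z gives the same grasp; the last joint's range is limited). The gripper opens to 91 mm and grips with 3 to 60 N. Pads are 32 mm wide; open, the fingers measure 118 mm over their backs; the gripper's body (76 mm by 178 mm) begins 60 mm behind the grasp point.
Start: joints at [61.994, 18.312, 89.639, -0, 72.044, -1.146], TCP at [259.799, 512.979, 213.976] pointing down, gripper open.
Joint ranges: [-177.97, 177.97], [-48.28, 115.42], [12.27, 149.76], [-77.06, 257.06], [2.81, 150.46], [-146.56, 146.56]. Speed limits (degrees/s): [147.25, 147.25, 180, 180, 180, 180].

## Interface

Orientations are given as [roll, pitch, yaw] about the fixed x, y, z axes, in that order (R = Rz(yaw) Ry(pitch) Rx(roll)).
In Python, from workcell import state, grab_frame, job_done, hold_point_z gives the robot as it stands. The module is installed in compiled form; this text tells all that it offers.
- The arm moves only by the shell command python3 -m creep 'ROWS' [FORCE]. ROWS is JSON, a list of rows, each a list of 7 numbers: the closure, from 0 (fully open) to 1 (shut), then the shift along the tool's x, y, z in mm, then the turn, a rotation vector about the tool's x, y, z in degrees. A call has 1 to 5 rows; each row shifts and turns the commanded pose from where the row before left it, along the tool's axes as they then stand; what a row does not reach is not made up. A row lasts 1/8 s, in which the tool goes at most 62.5 mm and 10.7 degrees, less where a joint would pass 70% of its speed; a pose out of reach is approached as far as the arm can. A call is refused whole if a number of a shift passes 62.5 or a number of a turn 10.7, either way. A call with a gripper value outside its range is refused whole. The fingers move at their own pace and stop on an object; FORCE is the grip in N (left out, the last holds). Time passes only in rows, so rows that do not move let the fingers close. It gives the time, the measured TCP pose, the force and the opening at its end, in the units of the state.
- state(): the state, without advancing time (a new reading comes with each control period).
- grab_frame(name): name is "scene" or "top" or "wrist"; returns a dict with "frame" (384x512x3 uint8, red, green, blue), "fx", "fy", "cx", "cy" (pixels), "k1" (the pictures are not rectified: a ray, as slopes to the right and down, at radius r is drawn at 1 + k1 r^2 times it, then the intrinsics apply), "view" (4x4, takes a point from world to camera coordinates). Camera axes: x right, y down, z forward; pixel columns grow to the right and rows downward; lengths in mm; the calibration is good to about 2 mm. A picture is of the moment at which its call begins. There is no depth.
- job_done(): hands the job in, once; it reports no verdict.
The state is a dict: "time_s": time; "qpos": joint angles; "qvel": joint speeds; "effort": joint torques, N m; "ee_pos": TCP position; "ee_rot": TCP orientation; "force": force on the tool from outside, world axes, zero at the start; "torque": the same for the moment, N m; "gripper_width": finger opening in mm.
Only numpy, scipy, OpenCV 4.12 (cv2) and the standard library are available. Lean on these libraries where they do the work, as an engineer would, in place of code of your own. Each camera call takes 0.05 s, during which the arm holds its last target.

## Working session

There is one attempt and no reset: what is moved stays moved. The work goes in short steps, Python scripts to look and compute and a shell command to move; the robot and the scene stay as the last step left them, time stands still between calls to the robot, and variables do not carry over. Pictures are saved under pics/ and viewed, and the job is handed in when it is done.

```bash
mkdir -p pics; python3 - <<'E'
from workcell import state, grab_frame, hold_point_z
import cv2
print(state(), hold_point_z if not callable(hold_point_z) else hold_point_z())
for n in ("scene","top","wrist"):
    f=grab_frame(n); cv2.imwrite(f"pics/{n}0.png",cv2.cvtColor(f["frame"],cv2.COLOR_RGB2BGR))
    print(n,{k:(v.tolist() if hasattr(v,'tolist') else v) for k,v in f.items() if k!="frame"})
E
```

```text
{'time_s': 0.0, 'qpos': array([ 6.19938950e+01,  1.83537666e+01,  8.97059649e+01, -1.84242420e-03,
        7.20436964e+01, -1.14817523e+00]), 'qvel': array([ 0.05193621, -0.01457235,  0.03220072, -0.01021872,  0.01381964,
       -0.01930112]), 'effort': array([-3.02146284e-03, -4.12463164e+01, -2.31969881e+01,  7.25887902e-02,
        4.57312376e-02, -1.30192702e-04]), 'ee_pos': array([259.56757816, 512.51900389, 213.10196283]), 'ee_rot': array([-1.79896558e+02, -3.21193368e-04,  1.53142639e+02]), 'force': array([-0.75286434, -0.41200429, -0.15165185]), 'torque': array([-0.00654319,  0.00041439, -0.00912375]), 'gripper_width': 91.14479514412386} -18.8
scene {'fx': 408.6553336091225, 'fy': 408.6553336091225, 'cx': 258.83844045581503, 'cy': 195.86700042777062, 'k1': 0.04298035822055707, 'view': [[0.41752060655589074, -0.9086571095163477, -0.004335945871138038, -334.8501989902739], [-0.43603500124996775, -0.1961635234812696, -0.8782900145967468, 262.3764421518156], [0.7972139115608442, 0.36859480378975745, -0.47810861719179304, 810.8356804450892], [0.0, 0.0, 0.0, 1.0]]}
top {'fx': 403.2339134663331, 'fy': 403.2339134663331, 'cx': 259.06565691366103, 'cy': 195.59076145012443, 'k1': -0.026774316577755503, 'view': [[-0.018202764087995052, -0.9998133371406769, 0.0064769016651542366, -111.96374791396894], [-0.9977017055061577, 0.017740679896143117, -0.06539552818753813, 540.813032332827], [0.0652684166320994, -0.0076523952097276105, -0.9978384010639663, 1172.5463697698203], [0.0, 0.0, 0.0, 1.0]]}
wrist {'fx': 272.27362735866075, 'fy': 272.27362735866075, 'cx': 253.93285670704313, 'cy': 195.2562567693646, 'k1': -0.003993377188349074, 'view': [[0.4523119834814708, 0.8918583842098607, -0.0015786429729651547, -573.5376824232568], [0.8645750008520982, -0.43803918093738625, 0.24623513937961772, -28.59878933071944], [0.21891536606792522, -0.11273995954532773, -0.9692088340605783, 391.65213264257693], [0.0, 0.0, 0.0, 1.0]]}
```

View pics/top0.png

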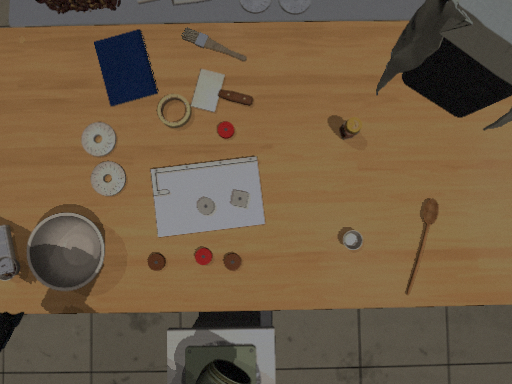

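View pics/scene0.png

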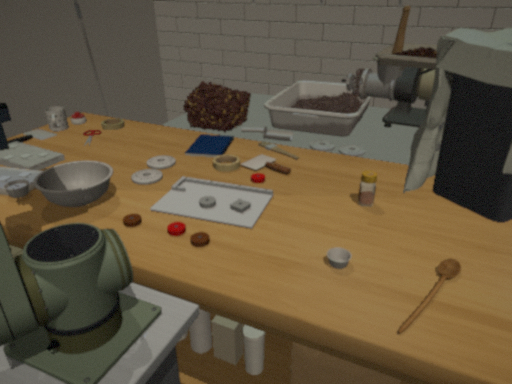

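```bash
python3 - <<'E'
import cv2
a=cv2.imread("pics/top0.png")
cv2.imwrite("pics/top0z.png",cv2.resize(a[80:330,100:400],None,fx=2.4,fy=2.4,interpolation=cv2.INTER_CUBIC))
E
```

```text
(no output)
```

View pics/top0z.png

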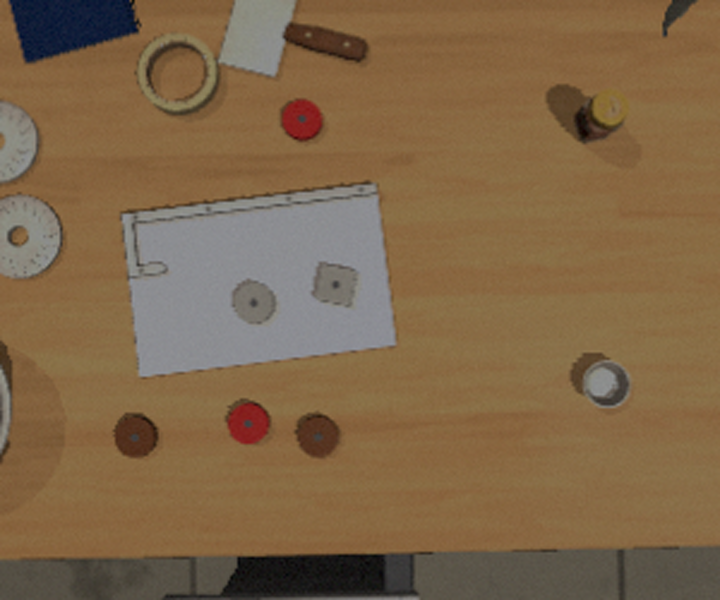

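The top view (zoomed) shows the board: disc near (254,301), square near (335,284), pocket at upper left, and cup and jar far to the right. Next I fit the board pose and the disc.

```bash
cat > h.py <<'E'
import numpy as np, cv2
def proj(f,P):
    P=np.atleast_2d(np.asarray(P,float)); V=np.array(f["view"])
    c=P@V[:3,:3].T+V[:3,3]; s=c[:,:2]/c[:,2:]; r2=(s**2).sum(1,keepdims=True)
    s=s*(1+f["k1"]*r2); return s*[f["fx"],f["fy"]]+[f["cx"],f["cy"]]
def ray(f,uv,z):
    uv=np.atleast_2d(np.asarray(uv,float)); d=(uv-[f["cx"],f["cy"]])/[f["fx"],f["fy"]]; s=d.copy()
    for _ in range(20): s=d/(1+f["k1"]*(s**2).sum(1,keepdims=True))
    V=np.array(f["view"]); C=-V[:3,:3].T@V[:3,3]; D=np.c_[s,np.ones(len(s))]@V[:3,:3]
    return C+D*((z-C[2])/D[:,2])[:,None]
def save(f,n): cv2.imwrite(n,cv2.cvtColor(f["frame"],cv2.COLOR_RGB2BGR))
def b2w(b,P):
    x,y,t=b; P=np.atleast_2d(np.asarray(P,float)); c,s=np.cos(t),np.sin(t)
    return np.c_[x+c*P[:,0]-s*P[:,1], y+s*P[:,0]+c*P[:,1], P[:,2]]
def w2b(b,P):
    x,y,t=b; P=np.atleast_2d(np.asarray(P,float)); c,s=np.cos(t),np.sin(t); d=P[:,:2]-[x,y]
    return np.c_[c*d[:,0]+s*d[:,1],-s*d[:,0]+c*d[:,1],P[:,2]]
E
python3 - <<'E'
from h import *
from workcell import grab_frame
from scipy.optimize import least_squares
f=grab_frame("top")
z=lambda u,v:(100+(u+.5)/2.4-.5,80+(v+.5)/2.4-.5)
uv=np.array([z(141,378),z(396,346),z(376,182),z(122,212)])
B=np.array([[-115,160,10],[-115,-160,10],[90,-160,22],[90,160,10]])
r=least_squares(lambda b:(proj(f,b2w(b,B))-uv).ravel(),[430,-20,0.1],x_scale=[1,1,.01])
print(r.x,np.degrees(r.x[2]),r.fun)
for n,p,h in (("disc",z(254,302),26),("sq",z(335,284),26)):
    w=ray(f,p,h); print(n,w,w2b(r.x,w))
print("pocket",b2w(r.x,[50,120,10]))
for p,h in((z(606,384),29),(z(610,107),100)): print(ray(f,p,h))
w=grab_frame("wrist"); V=w["view"]; print("wristcam",-np.array(V)[:3,:3].T@np.array(V)[:3,3])
save(w,"pics/w1.png")
E
```

```text
[5.52775787e+02 3.27196638e+01 1.02849041e-01] 5.892815967070563 [-0.8240496  -0.1914477   0.45175403  0.07667672  0.45005774 -0.42179999
 -0.0771888   0.52741957]
disc [[511.79254725  35.56597552  26.        ]] [[-40.47444695   7.03893054  26.        ]]
sq [[532.02469749 -63.53338183  26.        ]] [[-30.523524   -93.61394653  26.        ]]
pocket [[590.19143369 157.21893836  10.        ]]
[[ 404.35403162 -390.63359455   29.        ]]
[[ 728.1165106  -389.36359641  100.        ]]
wristcam [198.43643714 543.20207899 385.96696119]
```

View pics/wrist0.png

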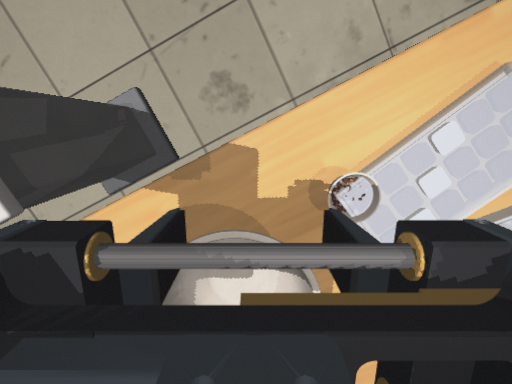

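```bash
cat >> h.py <<'E'
from scipy.spatial.transform import Rotation as Ro
BRD=[552.78,32.72,0.10285]
def info(b=None):
    from workcell import state
    s=state(); b=b or BRD; print("t",round(s["time_s"],2),"pos",s["ee_pos"].round(1),"rot",s["ee_rot"].round(1),"board",w2b(b,s["ee_pos"])[0].round(1),"rel yaw",round(s["ee_rot"][2]-np.degrees(b[2]),1),"F",s["force"].round(1),"w",round(float(s["gripper_width"]),1)); return s
def delta(tgt,b=None):
    s=info(b); R=Ro.from_euler("xyz",s["ee_rot"],degrees=True).as_matrix()
    w=b2w(b or BRD,tgt)[0]; print("target",w.round(1),"tool delta",(R.T@(w-s["ee_pos"])).round(1))
E
python3 -c "
from h import *
delta([-95,7,200])"
```

```text
t 0.25 pos [259.7 512.8 213.6] rot [-180.    -0.   153.1] board [-242.3  507.6  213.6] rel yaw 147.2 F [1.2 0.5 1.2] w 91.2
target [457.6  29.9 200. ] tool delta [-394.7 -341.4   13.8]
```

```bash
python3 -m creep '[[0.67,-40,-34,0,0,0,0],[0.67,-40,-34,0,0,0,0],[0.67,-40,-34,0,0,0,0],[0.67,-40,-34,0,0,0,0],[0.67,-40,-34,0,0,0,0]]' 10; python3 -m creep '[[0.67,-40,-34,0,0,0,0],[0.67,-40,-34,0,0,0,0],[0.67,-40,-34,0,0,0,0],[0.67,-40,-34,0,0,0,0],[0.67,-35,-35,0,0,0,0]]'; python3 -m creep '[[0.67,0,0,0,0,0,10.5],[0.67,0,0,0,0,0,10.5],[0.67,0,0,0,0,0,10.5],[0.67,0,0,0,0,0,10.5],[0.67,0,0,0,0,0,10.5]]'; python3 -m creep '[[0.67,0,0,0,0,0,10.5],[0.67,0,0,0,0,0,10.5],[0.67,0,0,0,0,0,10.5],[0.67,0,0,0,0,0,10.5],[0.67,0,0,0,0,0,10.5]]';python3 -m creep '[[0.67,0,0,0,0,0,10.5],[0.67,0,0,0,0,0,10.5],[0.67,0,0,0,0,0,10.5],[0.67,0,0,0,0,0,10.5],[0.67,0,0,0,0,0,0]]'
python3 - <<'E'
from h import *
from workcell import grab_frame
delta([-95,7,60])
f=grab_frame("wrist"); save(f,"pics/w2.png")
E
```

```text
time_s: 0.88
ee_pos: [361.8, 269.4, 214.0]
ee_rot: [180.0, 0.0, 153.2]
force: [1.2, -0.5, 0.3]
gripper_width: 44.0
time_s: 1.5
ee_pos: [458.7, 28.6, 214.0]
ee_rot: [180.0, 0.0, 153.1]
force: [0.2, 1.0, 0.3]
gripper_width: 30.2
time_s: 2.12
ee_pos: [458.0, 30.3, 213.9]
ee_rot: [-180.0, -0.0, 100.3]
force: [-0.3, 0.1, -1.0]
gripper_width: 30.0
time_s: 2.75
ee_pos: [458.0, 30.3, 213.9]
ee_rot: [-180.0, 0.0, 47.8]
force: [-0.5, 0.5, -0.2]
gripper_width: 30.2
time_s: 3.38
ee_pos: [458.0, 30.3, 213.9]
ee_rot: [-180.0, 0.0, 6.3]
force: [-0.2, -0.1, -0.1]
gripper_width: 29.9
t 3.38 pos [458.   30.3 213.9] rot [-180.     0.     6.3] board [-94.5   7.3 213.9] rel yaw 0.4 F [-0.2 -0.1 -0.1] w 29.9
target [457.6  29.9  60. ] tool delta [ -0.5   0.3 153.9]
```

View pics/w2.png

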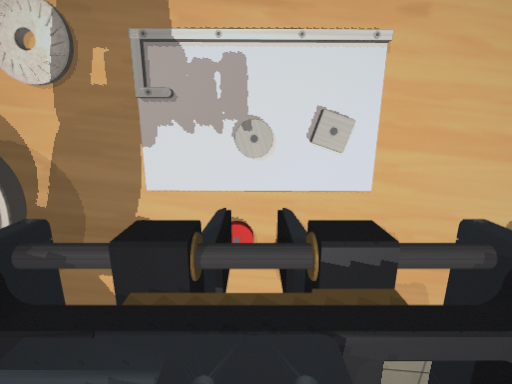

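The wrist view shows the whole board: disc at (254,138), square at (333,131), fence along row ~35, lip nose at (172,93). I'll refine the fit with this view.

```bash
python3 - <<'E'
from h import *
from workcell import grab_frame
from scipy.optimize import least_squares
f=grab_frame("wrist"); 
uv=np.array([(147,191),(373,191),(391.5,30),(131,30.5),(172.5,93),(388.5,40.5)])
B=np.array([[-115,160,10],[-115,-160,10],[90,-160,22],[90,160,22],[15,105,22],[75,-160,22]])
r=least_squares(lambda b:(proj(f,b2w(b,B))-uv).ravel(),BRD,x_scale=[1,1,.01])
print(r.x.round(4).tolist(),r.fun.round(1))
for n,p in (("disc",(254,138.5)),("sq",(333,131))):
    w=ray(f,p,26); print(n,w.round(1),w2b(r.x,w).round(1))
b=r.x
th=np.linspace(0,6.283,80)
im=cv2.cvtColor(f["frame"],cv2.COLOR_RGB2BGR).copy(); im=cv2.resize(im,None,fx=1.5,fy=1.5)
def pl(P,c,cl=True): cv2.polylines(im,[np.round(proj(f,b2w(b,P))*1.5+.25).astype(int)],cl,c,1)
pl([[-115,160,10],[-115,-160,10],[90,-160,10],[90,160,10]],(0,0,255))
pl([[75,-160,22],[75,145,22],[21,145,22],[21,111,22]],(0,255,0),False)
d=w2b(b,ray(f,(254,138.5),26))[0]
pl(np.c_[d[0]+25*np.cos(th),d[1]+25*np.sin(th),26+0*th],(255,0,0))
cv2.imwrite("pics/w3.png",im[:330])
E
```

```text
[551.3889, 33.1105, 0.1129] [-0.6  1.6 -1.8  0.9  1.3 -2.2 -5.4 -1.8  3.5  1.8  2.8  1.2]
disc [[511.6  35.2  26. ]] [[-39.3   6.6  26. ]]
sq [[532.2 -65.   26. ]] [[-30.1 -95.3  26. ]]
```

View pics/w3.png

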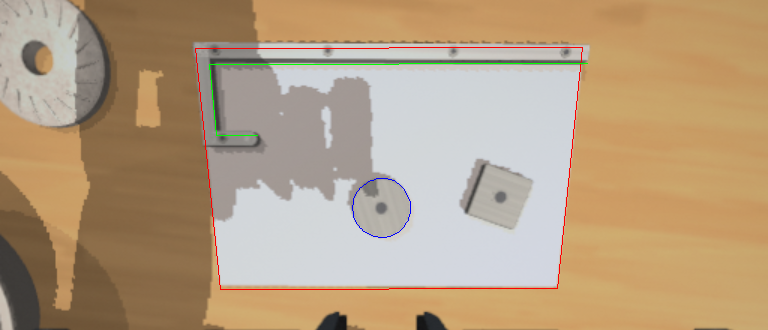

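```bash
python3 - <<'E'
import cv2
a=cv2.imread("pics/w2.png")
c=cv2.resize(a[20:120,120:270],None,fx=5,fy=5,interpolation=cv2.INTER_CUBIC); cv2.imwrite("pics/c1.png",c)
c=cv2.resize(a[20:220,340:410],None,fx=3,fy=3,interpolation=cv2.INTER_CUBIC)
d=cv2.resize(a[20:220,120:270],None,fx=3,fy=3,interpolation=cv2.INTER_CUBIC)
cv2.imwrite("pics/c2.png",cv2.hconcat([d,c]))
E
```

```text
(no output)
```

View pics/c1.png

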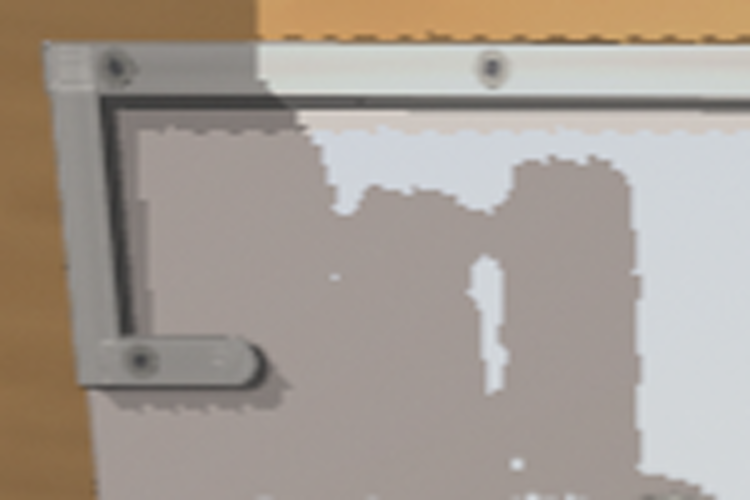

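View pics/c2.png

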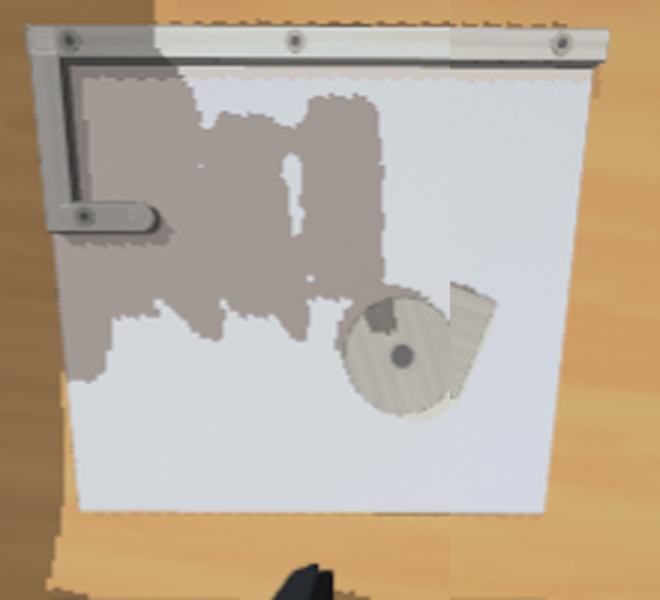

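```bash
python3 - <<'E'
from h import *
from workcell import grab_frame
from scipy.optimize import least_squares
f=grab_frame("wrist"); 
uv=np.array([(145.7,190.3),(371.7,190.7),(392.7,29),(392,39.7),(128.2,28.2),(139.6,39),(135.6,96.4),(172,91.6),(143.3,87)])
B=np.array([[-115,160,10],[-115,-160,10],[87,-160,22],[75,-160,22],[87,157,22],[75,145,22],[9,157,22],[15,105,22],[21,145,22]])
for tip in (105,111):
  B[7,1]=tip
  r=least_squares(lambda b:(proj(f,b2w(b,B))-uv).ravel(),BRD,x_scale=[1,1,.01],loss="soft_l1")
  print(r.x.round(4).tolist()); print((proj(f,b2w(r.x,B))-uv).round(1).tolist())
  r2=least_squares(lambda b:(proj(f,b2w(b[:3],B)+[0,0,b[3]])-uv).ravel(),BRD+[0],x_scale=[1,1,.01,1],loss="soft_l1")
  print(r2.x.round(4).tolist()); print((proj(f,b2w(r2.x[:3],B)+[0,0,r2.x[3]])-uv).round(1).tolist())
  for b,dz in ((r.x,0),(r2.x[:3],r2.x[3])):
    for n,p in (("disc",(253.3,137.7)),("sq",(333,131))):
      w=ray(f,p,26+dz); print(n,w.round(1),w2b(b,w).round(1))
E
```

```text
[554.2809, 33.5292, 0.1073]
[[-0.1, -0.2], [-0.8, -0.2], [0.3, -0.3], [-0.3, 0.1], [0.1, -0.2], [-0.3, 0.1], [-0.6, 0.5], [3.8, 0.3], [0.3, -0.2]]
[554.2275, 33.4943, 0.1073, 0.2988]
[[-0.1, -0.1], [-0.7, -0.1], [0.4, -0.3], [-0.1, 0.1], [0.0, -0.2], [-0.4, 0.1], [-0.6, 0.5], [3.7, 0.3], [0.2, -0.2]]
disc [[512.5  36.2  26. ]] [[-41.2   7.2  26. ]]
sq [[532.2 -65.   26. ]] [[-32.5 -95.6  26. ]]
disc [[512.5  36.2  26.3]] [[-41.2   7.2  26.3]]
sq [[532.2 -64.9  26.3]] [[-32.5 -95.5  26.3]]
[554.3041, 33.2349, 0.1074]
[[0.1, -0.2], [-0.6, -0.2], [0.5, -0.3], [-0.0, 0.1], [0.4, -0.2], [-0.0, 0.1], [-0.3, 0.5], [-0.8, 0.3], [0.5, -0.2]]
[554.2933, 33.2272, 0.1074, 0.0601]
[[0.1, -0.2], [-0.6, -0.1], [0.6, -0.3], [0.0, 0.1], [0.3, -0.2], [-0.1, 0.1], [-0.3, 0.5], [-0.8, 0.3], [0.5, -0.2]]
disc [[512.5  36.2  26. ]] [[-41.2   7.5  26. ]]
sq [[532.2 -65.   26. ]] [[-32.5 -95.3  26. ]]
disc [[512.5  36.2  26.1]] [[-41.2   7.5  26.1]]
sq [[532.2 -65.   26.1]] [[-32.5 -95.3  26.1]]
```

```bash
sed -i 's/^BRD=.*/BRD=[554.25,33.4,0.1073]/' h.py; python3 -m creep '[[0.67,0,0,50,0,0,0],[0.67,0,0,50,0,0,0],[0.67,0,0,50,0,0,0],[0.67,0,0,35,0,0,0],[0.67,0,0,12,0,0,0]]'; python3 - <<'E'
from h import *
from workcell import grab_frame
delta([-85,7.4,14])
f=grab_frame("wrist"); save(f,"pics/w4.png")
E
```

```text
time_s: 4.15
ee_pos: [456.9, 30.3, 15.3]
ee_rot: [-180.0, 0.2, 6.2]
force: [-0.6, -0.3, -0.1]
gripper_width: 30.2
t 4.15 pos [456.9  30.3  15.3] rot [-180.     0.2    6.2] board [-97.2   7.3  15.3] rel yaw 0.1 F [-0.6 -0.3 -0.1] w 30.2
target [468.9  31.7  14. ] tool delta [12.2 -0.1  1.2]
```

View pics/w4.png

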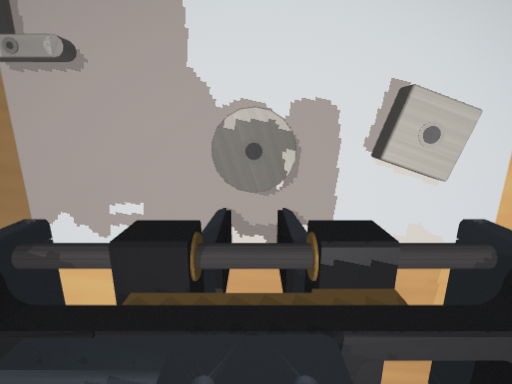

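```bash
python3 -m creep '[[0.67,12,0,0,0,0,0],[0.67,12,0,0,0,0,0],[0.67,12,0,0,0,0,0],[0.67,12,0,0,0,0,0],[0.67,12,0,0,0,0,0]]'; python3 -m creep '[[0.67,12,0,0,0,0,0],[0.67,12,0,0,0,0,0],[0.67,10,0,0,0,0,0],[0.67,5,0,0,0,0,0],[0.67,0,0,0,0,0,0]]'; python3 - <<'E'
from h import *
from workcell import grab_frame
delta([14,7.4,14])
f=grab_frame("wrist"); save(f,"pics/w5.png")
E
```

```text
time_s: 4.82
ee_pos: [518.8, 36.8, 17.2]
ee_rot: [-180.0, -0.0, 6.1]
force: [-0.1, 0.2, -0.2]
gripper_width: 30.1
time_s: 5.45
ee_pos: [556.9, 40.9, 16.9]
ee_rot: [-180.0, -0.0, 6.1]
force: [-0.2, -0.9, 0.1]
gripper_width: 29.8
t 5.45 pos [556.9  40.9  16.9] rot [-180.    -0.     6.1] board [ 3.4  7.2 16.9] rel yaw -0.0 F [-0.2 -0.9  0.1] w 29.8
target [567.4  42.3  14. ] tool delta [10.6 -0.2  2.9]
```

View pics/w5.png

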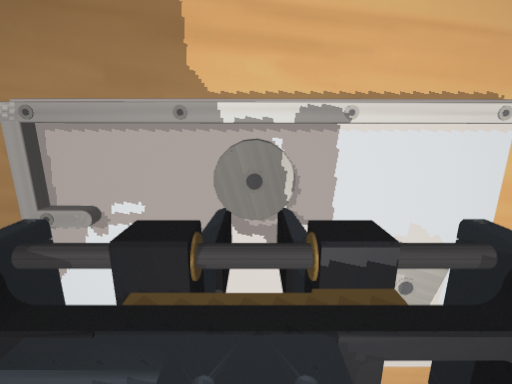

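```bash
python3 - <<'E'
from h import *
from workcell import grab_frame
f=grab_frame("wrist")
print(w2b(BRD,ray(f,(254.5,180.5),26)).round(1), w2b(BRD,ray(f,[(200,123),(400,123)],22)).round(1), w2b(BRD,ray(f,[(254.5,139.5),(254.5,221)],26)).round(1))
E
```

```text
[[40.  6. 26.]] [[ 74.1  38.4  22. ]
 [ 74.  -80.6  22. ]] [[64.6  6.  26. ]
 [13.9  6.  26. ]]
```

```bash
python3 -m creep '[[0.67,4,0,0,0,0,0],[0.67,3,0,0,0,0,0],[0.67,1,0,0,0,0,0],[0.67,0,0,0,0,0,0]]';python3 -m creep '[[0.67,1,0,0,0,0,0],[0.67,0,0,0,0,0,0]]'; python3 -m creep '[[0.67,1,0,0,0,0,0],[0.67,0,0,0,0,0,0]]'
```

```text
time_s: 6.05
ee_pos: [564.6, 41.8, 17.0]
ee_rot: [-180.0, -0.0, 6.1]
force: [0.5, -0.3, -0.0]
gripper_width: 30.1
time_s: 6.3
ee_pos: [565.5, 41.9, 17.0]
ee_rot: [-180.0, -0.0, 6.1]
force: [-0.6, -0.6, -0.0]
gripper_width: 30.2
time_s: 6.55
ee_pos: [566.6, 42.0, 16.9]
ee_rot: [-180.0, -0.0, 6.1]
force: [-0.0, 0.0, 0.5]
gripper_width: 30.4
```

```bash
python3 -m creep '[[0.67,1,0,0,0,0,0],[0.67,0,0,0,0,0,0]]';python3 -m creep '[[0.67,0.5,0,0,0,0,0],[0.67,0,0,0,0,0,0]]'; python3 - <<'E'
from h import *
from workcell import grab_frame
info()
f=grab_frame("wrist"); save(f,"pics/w6.png")
a=cv2.imread("pics/w6.png");cv2.imwrite("pics/w6z.png",cv2.resize(a[90:240,180:330],None,fx=4,fy=4,interpolation=cv2.INTER_CUBIC))
E
```

```text
time_s: 6.8
ee_pos: [567.3, 42.1, 16.9]
ee_rot: [-180.0, 0.0, 6.1]
force: [-0.8, 0.8, -0.6]
gripper_width: 29.8
time_s: 7.05
ee_pos: [567.5, 42.1, 16.8]
ee_rot: [-180.0, 0.1, 6.1]
force: [-2.4, 0.1, 0.8]
gripper_width: 30.2
t 7.05 pos [567.5  42.1  16.8] rot [-1.8e+02  1.0e-01  6.1e+00] board [14.1  7.2 16.8] rel yaw -0.0 F [-2.4  0.1  0.8] w 30.2
```

View pics/w6z.png

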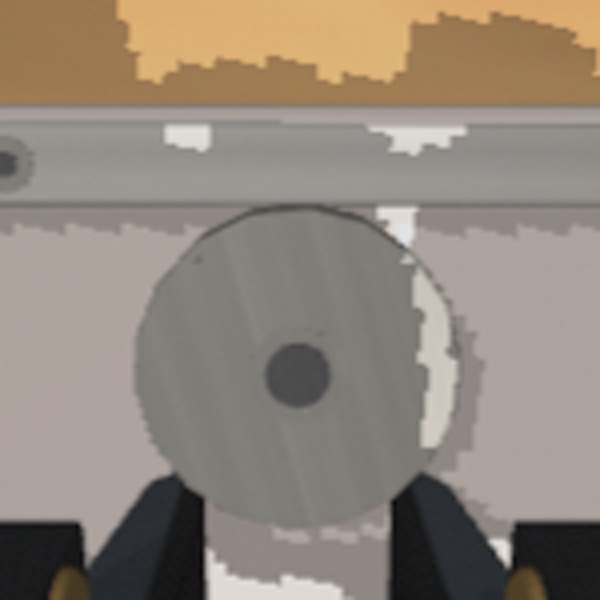

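The disc is seated against the fence: contact force −2.4 N, TCP exactly at the predicted board x of 14.1, and no gap in the image (rim and fence meet at about (298,205) zoomed). I'll press lightly once more, back off, rise, turn to yaw +80° relative to the board and close the fingers.

```bash
python3 -m creep '[[0.67,0.5,0,0,0,0,0],[0.67,0,0,0,0,0,0]]'; python3 -m creep '[[0.67,-10,0,0,0,0,0],[0.67,-20,0,0,0,0,0],[0.67,0,0,-40,0,0,0],[0.67,0,0,-20,0,0,0],[1,0,0,0,0,0,-10]]'; python3 -m creep '[[1,0,0,0,0,0,-10],[1,0,0,0,0,0,-10],[1,0,0,0,0,0,-10],[1,0,0,0,0,0,-10],[1,0,0,0,0,0,-10]]';python3 -m creep '[[1,0,0,0,0,0,-10],[1,0,0,0,0,0,-10],[1,0,0,0,0,0,0]]'; python3 -c "
from h import *
delta([43,-47,16])"
```

```text
time_s: 7.35
ee_pos: [567.7, 42.1, 16.8]
ee_rot: [-180.0, 0.1, 6.1]
force: [-3.7, -0.4, 1.2]
gripper_width: 30.0
time_s: 7.98
ee_pos: [540.9, 39.1, 79.4]
ee_rot: [179.9, -0.4, 16.4]
force: [-0.3, 0.7, -0.7]
gripper_width: 23.0
time_s: 8.6
ee_pos: [539.4, 39.0, 77.3]
ee_rot: [179.8, -0.1, 66.5]
force: [0.1, -0.9, -0.1]
gripper_width: 0.6
time_s: 8.98
ee_pos: [539.2, 39.0, 77.2]
ee_rot: [179.9, -0.0, 86.0]
force: [-0.0, 0.9, -0.5]
gripper_width: 0.6
t 8.97 pos [539.2  39.   77.2] rot [179.9  -0.   86. ] board [-14.4   7.2  77.2] rel yaw 79.9 F [-0.   0.9 -0.5] w 0.6
target [602.   -8.7  16. ] tool delta [-43.3  65.9  61.4]
```

```bash
python3 -m creep '[[1,-21.5,33,0,0,0,0],[1,-21.5,33,0,0,0,0],[1,0,0,40,0,0,0],[1,0,0,20,0,0,0],[1,0,0,0,0,0,0]]'; python3 - <<'E'
from h import *
from workcell import grab_frame
delta([43,-34,16])
f=grab_frame("wrist"); save(f,"pics/w7.png")
E
```

```text
time_s: 9.6
ee_pos: [600.6, -8.4, 15.5]
ee_rot: [-179.8, -0.0, 86.0]
force: [-0.4, 0.9, 1.3]
gripper_width: 0.4
t 9.6 pos [600.6  -8.4  15.5] rot [-179.8   -0.    86. ] board [ 41.6 -46.5  15.5] rel yaw 79.8 F [-0.4  0.9  1.3] w 0.4
target [600.6   4.2  16. ] tool delta [12.6 -0.9 -0.5]
```

View pics/w7.png

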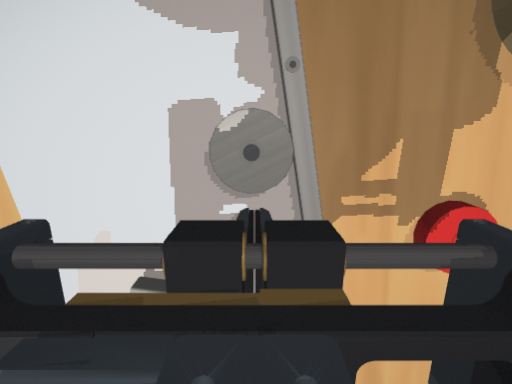

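```bash
python3 -m creep '[[1,9.8,-1.7,0,0,0,0],[1,9.8,-1.7,0,0,0,0],[1,9.8,-1.7,0,0,0,0],[1,9.8,-1.7,0,0,0,0],[1,0,0,0,0,0,0]]'; python3 - <<'E'
from h import *
from workcell import grab_frame
delta([43,79.6,16])
f=grab_frame("wrist"); save(f,"pics/w8.png")
E
```

```text
time_s: 10.28
ee_pos: [597.4, 32.3, 17.0]
ee_rot: [180.0, -0.0, 86.2]
force: [0.7, -1.4, 0.2]
gripper_width: 0.6
t 10.28 pos [597.4  32.3  17. ] rot [180.   -0.   86.2] board [42.8 -5.8 17. ] rel yaw 80.1 F [ 0.7 -1.4  0.2] w 0.6
target [588.5 117.1  16. ] tool delta [ 84.1 -14.5   1.1]
```

View pics/w8.png

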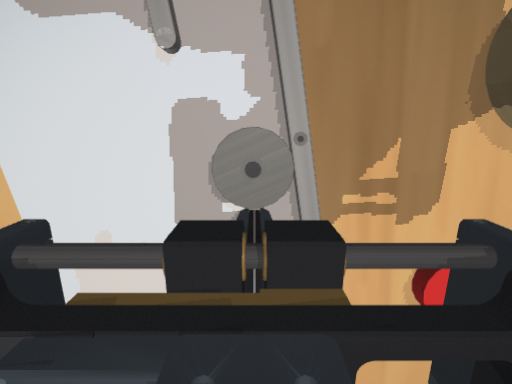

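```bash
python3 - <<'E'
from h import *
from workcell import grab_frame
f=grab_frame("wrist"); print(w2b(BRD,ray(f,(253,169.5),26)).round(1))
E
python3 -m creep '[[1,9.8,-1.7,0,0,0,0],[1,9.8,-1.7,0,0,0,0],[1,9.8,-1.7,0,0,0,0],[1,9.8,-1.7,0,0,0,0],[1,9.8,-1.7,0,0,0,0]]'; python3 - <<'E'
from h import *
from workcell import grab_frame
delta([43,79.6,16])
f=grab_frame("wrist"); save(f,"pics/w9.png")
E
```

```text
[[50.  35.9 26. ]]
time_s: 11.0
ee_pos: [592.2, 81.5, 16.9]
ee_rot: [-180.0, -0.0, 86.2]
force: [-0.2, -0.0, 0.4]
gripper_width: 0.5
t 11.0 pos [592.2  81.5  16.9] rot [-180.    -0.    86.2] board [42.8 43.7 16.9] rel yaw 80.0 F [-0.2 -0.   0.4] w 0.5
target [588.5 117.1  16. ] tool delta [35.4 -6.1  0.9]
```

View pics/w9.png

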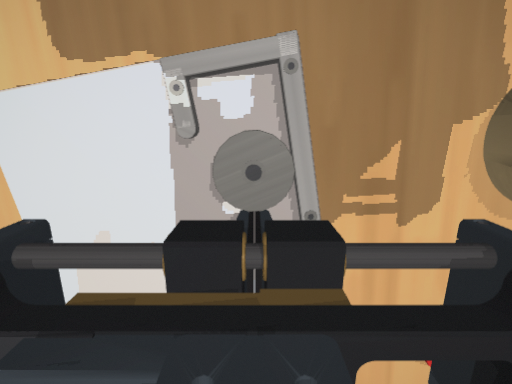

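Tracking well: disc at (253,172) is on the fence, entering between fence and lip. I'll keep pushing, then creep the last few mm.

```bash
python3 -m creep '[[1,9.8,-1.7,0,0,0,0],[1,9.8,-1.7,0,0,0,0],[1,7.9,-1.4,0,0,0,0],[1,3,-0.5,0,0,0,0],[1,0,0,0,0,0,0]]'; python3 -m creep '[[1,2,-0.3,0,0,0,0],[1,0,0,0,0,0,0]]';python3 -m creep '[[1,1,-0.2,0,0,0,0],[1,0,0,0,0,0,0]]'; python3 - <<'E'
from h import *
from workcell import grab_frame
delta([43,79.6,16])
f=grab_frame("wrist"); save(f,"pics/w10.png")
E
```

```text
time_s: 11.68
ee_pos: [589.1, 111.7, 17.0]
ee_rot: [180.0, -0.0, 86.2]
force: [0.0, -0.7, 0.3]
gripper_width: 0.4
time_s: 11.92
ee_pos: [588.9, 113.4, 17.0]
ee_rot: [180.0, -0.0, 86.1]
force: [-0.9, -0.1, 0.2]
gripper_width: 0.4
time_s: 12.18
ee_pos: [588.7, 114.4, 16.9]
ee_rot: [-180.0, -0.0, 86.1]
force: [0.3, -0.6, -0.3]
gripper_width: 0.4
t 12.18 pos [588.7 114.4  16.9] rot [-180.    -0.    86.1] board [43.  76.8 16.9] rel yaw 80.0 F [ 0.3 -0.6 -0.3] w 0.4
target [588.5 117.1  16. ] tool delta [ 2.7 -0.4  0.9]
```

View pics/w10.png

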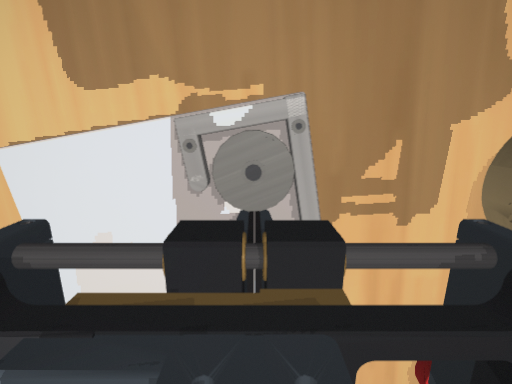

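```bash
python3 -m creep '[[1,1,-0.2,0,0,0,0],[1,0,0,0,0,0,0]]';python3 -m creep '[[1,1,-0.2,0,0,0,0],[1,0,0,0,0,0,0]]';python3 -m creep '[[1,0.5,-0.1,0,0,0,0],[1,0,0,0,0,0,0]]';python3 -m creep '[[1,0.5,-0.1,0,0,0,0],[1,0,0,0,0,0,0]]'
```

```text
time_s: 12.48
ee_pos: [588.6, 115.6, 16.9]
ee_rot: [-180.0, -0.0, 86.1]
force: [0.0, -0.8, 0.7]
gripper_width: 0.1
time_s: 12.72
ee_pos: [588.5, 116.5, 17.0]
ee_rot: [180.0, 0.0, 86.2]
force: [0.2, -1.3, 1.0]
gripper_width: 0.2
time_s: 12.98
ee_pos: [588.4, 116.6, 17.0]
ee_rot: [180.0, 0.0, 86.2]
force: [0.3, -2.4, 1.2]
gripper_width: 0.1
time_s: 13.22
ee_pos: [588.4, 116.8, 16.9]
ee_rot: [180.0, 0.1, 86.2]
force: [0.2, -5.1, 1.4]
gripper_width: 1.0
```

```bash
python3 -m creep '[[1,0.5,0.3,0,0,0,0],[1,0,0,0,0,0,0]]'; python3 - <<'E'
from h import *
from workcell import grab_frame
info()
f=grab_frame("wrist"); save(f,"pics/w11.png")
a=cv2.imread("pics/w11.png");cv2.imwrite("pics/w11z.png",cv2.resize(a[90:240,170:330],None,fx=4,fy=4,interpolation=cv2.INTER_CUBIC))
E
```

```text
time_s: 13.48
ee_pos: [588.4, 116.8, 17.0]
ee_rot: [-180.0, 0.1, 86.2]
force: [0.1, -6.6, 1.2]
gripper_width: 0.4
t 13.47 pos [588.4 116.8  17. ] rot [-1.80e+02  1.00e-01  8.62e+01] board [42.9 79.3 17. ] rel yaw 80.0 F [ 0.1 -6.6  1.2] w 0.4
```

View pics/w11z.png

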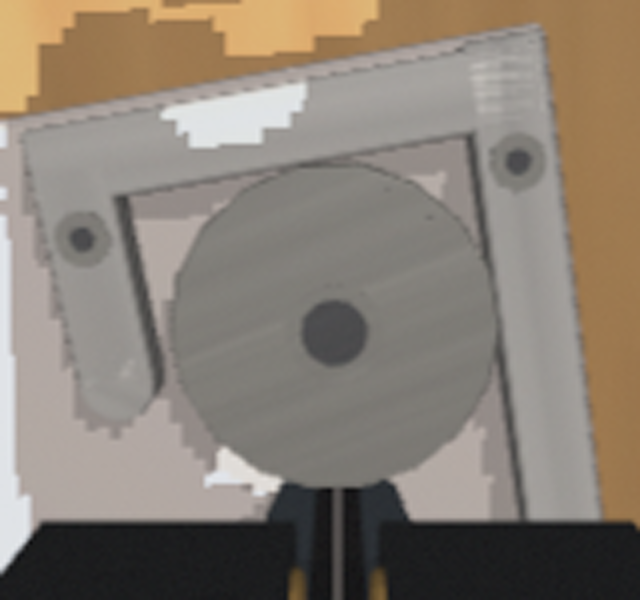

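The disc is home: it touches the end stop (at about (315,160) zoomed) and the fence (at about (495,300)), with a gap only at the lip. Now I retract.

```bash
python3 -m creep '[[1,-5,0,0,0,0,0],[1,-20,0,0,0,0,0],[1,-10,0,0,0,0,0],[1,0,0,-50,0,0,0],[1,0,0,-50,0,0,0]]'; python3 -m creep '[[1,0,0,-20,0,0,0],[1,0,0,0,0,0,0],[1,0,0,0,0,0,0]]'; python3 - <<'E'
from h import *
from workcell import grab_frame
info()
f=grab_frame("wrist"); save(f,"pics/w12.png")
t=grab_frame("top"); save(t,"pics/t12.png")
im=cv2.cvtColor(f["frame"],cv2.COLOR_RGB2BGR).copy()
th=np.linspace(0,6.283,80)
p=proj(f,b2w(BRD,np.c_[50+25*np.cos(th),120+25*np.sin(th),26+0*th]))
o=im.copy(); o=cv2.resize(o,None,fx=3,fy=3,interpolation=cv2.INTER_CUBIC)
cv2.polylines(o,[np.round(p*3+1).astype(int)],True,(255,0,0),1)
c=(proj(f,b2w(BRD,[50,120,26]))[0]*3).astype(int); print(c/3)
x,y=max(c[0]-250,0),max(c[1]-200,0); cv2.imwrite("pics/w12z.png",o[y:y+450,x:x+550])
E
```

```text
time_s: 14.15
ee_pos: [585.9, 82.2, 117.6]
ee_rot: [-179.9, -0.0, 86.1]
force: [1.3, 0.1, 0.2]
gripper_width: 0.3
time_s: 14.52
ee_pos: [585.4, 82.7, 135.7]
ee_rot: [-179.9, 0.0, 86.1]
force: [-0.6, -0.8, -0.7]
gripper_width: 0.4
t 14.53 pos [585.4  82.7 135.7] rot [-179.9    0.    86.1] board [ 36.3  45.7 135.7] rel yaw 80.0 F [-0.6 -0.8 -0.7] w 0.4
[254.33333333 118.33333333]
```

View pics/w12z.png

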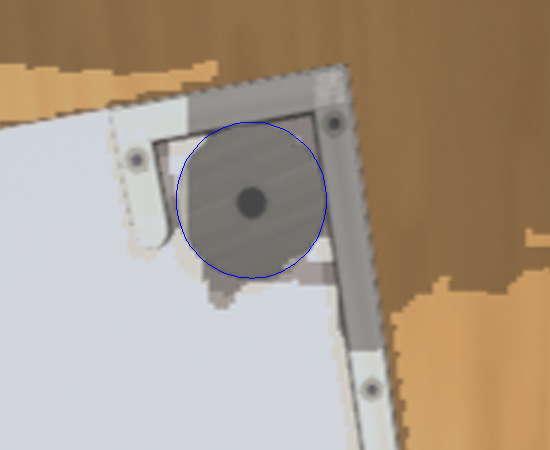

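View pics/t12.png

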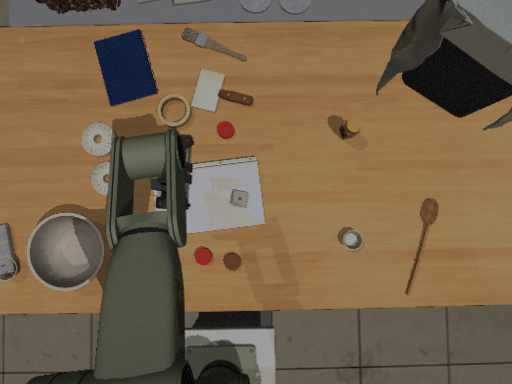

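The disc outline matches the predicted home circle within about 1 mm. In the top view the square (240,198), cup (350,240) and jar (351,128) have not moved.

```bash
python3 -c "
from workcell import job_done; print(job_done())"
```

```text
the job is handed in; nothing more can be done
None
```

The round spacer is fully home in the corner pocket, touching both the fence and the end stop, and I handed the job in at about 14.6 s of the 53 s allowed. `job_done` gives no verdict, so this rests on my own checks.

- **To the fence:** I pushed the disc with two fingertips about 91 mm straight across the board. It reached the fence about 113 mm before home. Contact showed as 2–4 N of force, and the image showed the rim and fence touching.
- **Along the fence:** I closed the fingers and pushed with their side face, turned 10° towards the fence, into the pocket. At a check partway, about 84 mm before home, the disc measured board x = 50.0 mm, which is touching the fence. I crept the last few millimetres until the force rose to about 6.6 N against the end stop, then backed off and rose clear.
- **Final checks:** The wrist image shows the disc's outline matching the home circle from the fitted board pose within about 1 mm. The top image shows the square, cup and jar at the same pixels as at the start.

The first board fit from the wrist image was off by up to 5 pixels because I assumed the wrong outer edges for the fence and end stop. I corrected that before any pushing, and the refit agreed within 1 pixel. No check failed after that.

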